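# Release the gear cover of a printer drive unit and slide it off

### The arm

A 6-joint arm with a two-finger parallel gripper is mounted at the origin on the work surface. World frame = base frame: x ahead of the robot, y to its left, z up, the work surface at z = 0. Lengths are in m, angles in rad, forces in N, time in s.
With the tool pointing down it reaches from about 0.35 to 0.975 m from the base axis. Payload 4.9 kg.
Tool frame: the origin (TCP) lies on the centre line of the jaws, within the pads' length; the fingertips stand 14 mm ahead of it and the grasp point (between the pads) lies 5 mm behind it; z points along the fingers, y is the line along which they close (so a half turn about z gives the same grasp; the last joint's range is limited). The gripper opens to 85 mm and grips with 20 to 120 N. Pads are 22 mm wide; open, the fingers measure 114 mm over their backs; the gripper's body (76 mm by 85 mm) begins 54 mm behind the grasp point. The pads swing forward as they close: fully open they stand 13 mm farther back than shut.
Start: joints at [1.151, 0.053, 1.613, -0, 1.476, -0.119], TCP at [0.185, 0.597, 0.245] pointing down, gripper open.
Joint ranges: [-3.01, 3.01], [-1.01, 2.22], [0.06, 2.58], [-1.02, 4.17], [0.09, 2.62], [-3.14, 3.14]. Speed limits (rad/s): [2.57, 2.57, 3.14, 3.14, 3.14, 3.14].

### API

Orientations are given as a unit quaternion [w, x, y, z].
In Python, from plant import * gives the robot as it stands.
- The arm moves only by the tool send_rows, never from a script. Its argument "steps" is a list of rows, each an object with "translation": the shift along the tool's x, y, z in cm, a list of three; "delta_rot": the turn, a rotation vector about the tool's x, y, z in rad, a list of three; "jaw": the finger opening in cm, from 0 to 8.54. In form: [{"translation": [dx, dy, dz], "delta_rot": [rx, ry, rz], "jaw": jaw}, ...]. A call has exactly 8 rows; each row is the pose to reach, as a shift and turn from the pose commanded when the call began, along the tool's axes at that moment; what a row does not reach only later rows make up. A row lasts 1/10 s, in which the tool goes at most 50 mm and 8.59 degrees, less where a joint would pass 70% of its speed; a pose out of reach is approached as far as the arm can. A call with a gripper value outside its range is refused whole. The fingers move at their own pace and stop on an object; the grip force is fixed at half the most. Time passes only in rows, so rows that repeat a pose let the fingers close, or fill a call up. It gives the time, the measured TCP pose, the force, the opening and the grip force at its end, in the units of the state.
- state(): the state, without advancing time (a new reading comes with each control period).
- grab_frame(name): name is "side" or "top" or "wrist"; returns a dict with "pixels" (384x512x3 uint8, blue, green, red), "range_z" (384x512 float32, m along the optical axis (not along the pixel's ray), 0 where there is no reading), "fx", "fy", "cx", "cy" (pixels), "rvec" (rotation vector, rad) and "tvec" (3), from world to camera coordinates, as OpenCV has them. Camera axes: x right, y down, z forward; pixel columns grow to the right and rows downward; lengths in m; the calibration is good to about 2 mm. A picture is of the moment at which its call begins.
- job_done(): hands the job in; it is judged then, once.
The state is a dict: "time": time; "joint_pos": joint angles; "joint_vel": joint speeds; "joint_efforts": joint torques, N m; "tool_pos": TCP position; "tool_rot": TCP orientation; "contact_force": force on the tool from outside, world axes, zero at the start; "ft_torque": the same for the moment, N m; "gripper_width": opening from 0.0 (shut) to 1.0 (fully open); "grasp_force": force on a finger pad.
Only numpy, scipy, OpenCV 4.12 (cv2) and the standard library are available. Lean on these libraries where they do the work, as an engineer would, in place of code of your own. Each camera call takes 0.05 s, during which the arm holds its last target. There are 200 camera calls.

### The job

On the printer drive unit, press the snap tab in front of the black gear cover all the way in; it stays down. Then push the released cover along its rails, over the pressed tab, until it is completely off its seat and the gear opening is wholly uncovered, and leave it lying flat on the rails, not hanging past their open end. Push the cover only, never lift or tip it, and leave the other things where they are.

Things in the scene. Friction and masses are not known exactly. Their poses are not given: they have to be found in the camera images.
- unit: Grey printer drive unit fixed to the bench: x -60 to +115, y -140 to +140 mm; a motor drum sticks out 24 mm at -x. Origin: on the bench under the slideway's middle; z up. The slideway (100 mm wide, x -50 to +50) runs along y between walls with tops at z 44. Steel rails (|x| 38 to 50, tops at z 38) carry the cover; the floor between them is at z 35. At x 60 to 115 is a shelf at z 35.
- cover: Loose black gear cover, about 0.12 kg: plate 96 (x) by 90 (y) by 5 mm, 2 mm play to each side wall. Origin: centre of its underside, at the seat's centre at first, axes as the unit's. The plate's +y edge is then 2 mm short of the snap tab, which blocks it while up. Slid 92 mm or more towards unit +y it is off its seat and the opening is bare. Sliding takes 1 to 2 N.
- rib_top (a point): Middle of the top of the rib that stands across the middle of the cover: 70 mm long (x), 8 mm thick (y), its top 27 mm above the plate's underside (65 mm above the bench). Its flat -y face is the one to push; the plate behind that face is bare for 41 mm. Small gussets on the +y side.
- seat (a point): Centre of the cover's seat, unit (0, -83, 38) mm, axes as the unit's. The seat spans unit y -130 to -36; an end wall (top z 44) closes its -y end, so the cover can only slide off towards the unit's +y. In it is the gear opening, 60 by 60 mm, unit y -113 to -53.
- rail_end (a point): Middle of the open +y end of the rails, unit (0, 140, 38) mm. There is no stop: a cover slid more than 178 mm from its seat hangs over this end.
- tab_top (a point): Centre of the top face of the snap tab: steel, ridged, 30 mm (unit x) by 40 mm (unit y), at unit (0, -16) mm, top at z = 44 mm when up. Clear floor all round it except the cover's edge, 2 mm from its -y side.
- tab (a joint): Travel of the snap tab in m: 0 = up (9 mm above the slideway floor), 0.009 = fully in, flush with the floor and 3 mm below the cover's underside. It starts at 0 to 0.001, moves straight down against a steady 6 N or so, and stays where it is left (no spring return). Below about 0.006 it blocks the cover.
- gear: Bystander: white toothed gear, 34 mm across, 14 mm high, loose on the unit's shelf. Origin: centre of its underside.
- bush: Bystander: brass bush, 22 mm across, 22 mm high, loose on the unit's shelf. Origin: centre of its underside.
- driver: Bystander: screwdriver lying on the bench on the unit's -x side.
- brush: Bystander: brush 150 mm long lying on the bench beyond the unit's +y end.
- grease: Bystander: grease jar, 52 mm across, 50 mm high, on the unit's +x side. Origin: centre of its underside.
- tray: Bystander: aluminium screw tray, 90 by 120 by 25 mm, on the unit's +x side. Origin: centre of its underside.
- roller: Bystander: rubber pick-up roller standing on end, 28 mm across, 85 mm high with its pin, beyond the unit's -y end. Origin: centre of its underside.
- pcb: Bystander: green circuit board, 60 by 85 by 4 mm, on the bench on the unit's -x, +y side. Origin: centre of its underside.
There are look-alikes about, which are no part of the job. Several things have the shape of the cover; the one meant has the colours described above.

How it is judged:
By the outcome, as a careful person would: the job done as asked, in the order asked, and still so for the second after the job is handed in, with the robot touching nothing.
It also fails if it takes over 45 s, if anything falls off the work surface, if the arm or the gripper's body presses on something with over 40 N, if the wrist force passes 120 N, or if a joint passes its speed limit or range.

## Working session

There is one attempt and no reset: what is moved stays moved. The work goes in short steps, Python scripts to look and compute and a tool call to move; the robot and the scene stay as the last step left them, time stands still between calls to the robot, and variables do not carry over. Pictures are saved under pics/ and viewed, at most 10 in all, crops included, and the job is handed in when it is done.

Besides the shell and the picture viewer there is one more tool, called after ">>>" as name(argument=value, ...) on one line, values as JSON. send_rows: Moves the arm, as the interface text tells. Its arguments: {"type":"object","properties":{"steps":{"type":"array","items":{"type":"object","properties":{"translation":{"type":"array","items":{"type":"number"}},"delta_rot":{"type":"array","items":{"type":"number"}},"jaw":{"type":"number"}}}}},"required":["steps"]}

```bash
mkdir -p pics; cat > h.py <<'E'
from plant import *
import numpy as np, cv2
from scipy.spatial.transform import Rotation as R
def pts(f):
    h,w=f["range_z"].shape; u,v=np.meshgrid(np.arange(w),np.arange(h)); z=f["range_z"]
    c=np.stack([(u-f["cx"])/f["fx"]*z,(v-f["cy"])/f["fy"]*z,z],-1)
    M=cv2.Rodrigues(np.array(f["rvec"],float))[0]
    P=(c-np.array(f["tvec"]).ravel())@M
    P[z==0]=np.nan
    return P
E
python3 - <<'E'
from h import *
for n in("top","side"):
    f=grab_frame(n); np.savez(n+".npz",**f); cv2.imwrite(f"pics/{n}1.png",f["pixels"])
    print(n,f["fx"],f["rvec"],f["tvec"],(f["range_z"]>0).mean())
s=state();print({k:s[k] for k in("time","tool_pos","tool_rot","contact_force","gripper_width")})
E
```

```text
top 466.0226527219811 [ 2.12233538 -2.15958398  0.1802161 ] [0.04370347 0.59272468 1.0148906 ] 0.9961700439453125
side 459.0536460436917 [ 0.28546978 -2.65758777  1.47594213] [0.57128928 0.1202924  1.07097949] 0.9959767659505209
{'time': 0.1, 'tool_pos': array([0.18496195, 0.59643497, 0.2441661 ]), 'tool_rot': array([-2.47779784e-04,  1.49838646e-01,  9.88710028e-01, -8.93602528e-04]), 'contact_force': array([ 0.58380013, -0.23406409,  0.46312   ]), 'gripper_width': 1.0032293333162174}
```

View pics/top1.png

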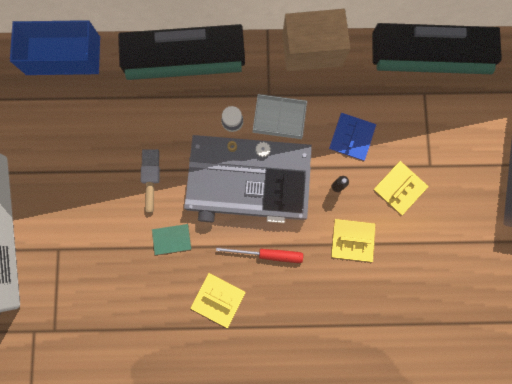

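View pics/side1.png

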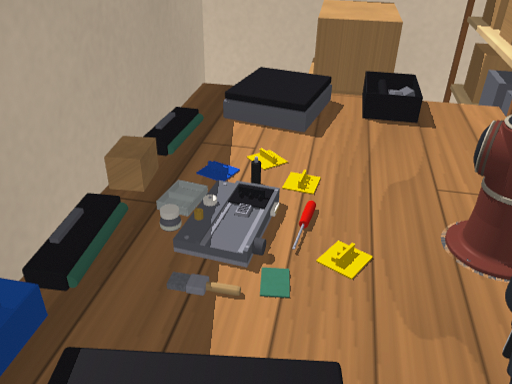

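The top view shows the unit at about (250,178). The black cover is at (284,189), the tab at (255,188), and unit +y points to image left. The roller stands at (340,184).

```bash
python3 - <<'E'
from h import *
f=dict(np.load("top.npz"));P=pts(f);im=f["pixels"]
print("axes px->world", P[188,255],P[188,284],P[189,279],P[150,200],P[230,400])
z=P[...,2]
win=np.zeros(z.shape,bool);win[130:228,180:318]=1
m=(win&(z>.025)&(z<.075)).astype(np.uint8)
n,l,s,c=cv2.connectedComponentsWithStats(m);k=1+s[1:,4].argmax();print(s[k])
q=P[l==k][:,:2].astype(np.float32);print("unit rect",cv2.minAreaRect(q))
dark=(win&(im.max(2)<45)&(z>.03)&(z<.075)).astype(np.uint8)
n,l2,s,c=cv2.connectedComponentsWithStats(dark)
k=1+s[1:,4].argmax();print(s[k]);q=P[l2==k];pl=q[q[:,2]<.05]
r=cv2.minAreaRect(q[:,:2].astype(np.float32));print("cover",r,np.median(pl[:,2]))
rib=P[win&(z>.058)&(z<.07)&(dark>0)];print("rib",len(rib),rib.mean(0),cv2.minAreaRect(rib[:,:2].astype(np.float32)))
br=(win&(im.min(2)>120)).astype(np.uint8);br=cv2.morphologyEx(br,cv2.MORPH_CLOSE,np.ones((5,5)))
n,l3,s,c=cv2.connectedComponentsWithStats(br)
for i in range(1,n):
  if s[i,4]>30: q=P[l3==i];print("bright",s[i],c[i],np.nanmedian(q,0),cv2.minAreaRect(q[:,:2].astype(np.float32)))
big=cv2.resize(im[125:235,175:325],None,fx=5,fy=5,interpolation=cv2.INTER_CUBIC);cv2.imwrite("pics/crop1.png",big)
E
```

```text
axes px->world [0.59006532 0.02804389 0.0453254 ] [ 0.58517288 -0.03635924  0.0692813 ] [ 0.58547229 -0.02613952  0.05403395] [0.68361925 0.15461222 0.0353832 ] [ 0.49133911 -0.31111796  0.00196348]
[ 184  135  127   88 9282]
unit rect ((0.6086294651031494, 0.04403848946094513), (0.2804335653781891, 0.19972357153892517), 84.35005187988281)
[274 177  10  22  89]
cover ((0.5896442532539368, -0.024985574185848236), (0.01777408830821514, 0.047359906136989594), 84.20750427246094) 0.044175261482935206
rib 13 [ 0.58292991 -0.03337258  0.06437995] ((0.5797796249389648, -0.03321347385644913), (0.0025214841589331627, 0.059969790279865265), 87.98001861572266)
bright [259 130  44   6 149] [286.2147651  131.63087248] [ 0.73264012 -0.05512425  0.00507494] ((0.7305764555931091, -0.03552495315670967), (0.10257287323474884, 0.019694142043590546), 87.5624771118164)
bright [ 185  142  126   81 5088] [244.76591981 183.3125    ] [0.60288401 0.05478036 0.03702177] ((0.6172799468040466, 0.04003053158521652), (0.2763887941837311, 0.18253639340400696), 80.70518493652344)
```

View pics/crop1.png

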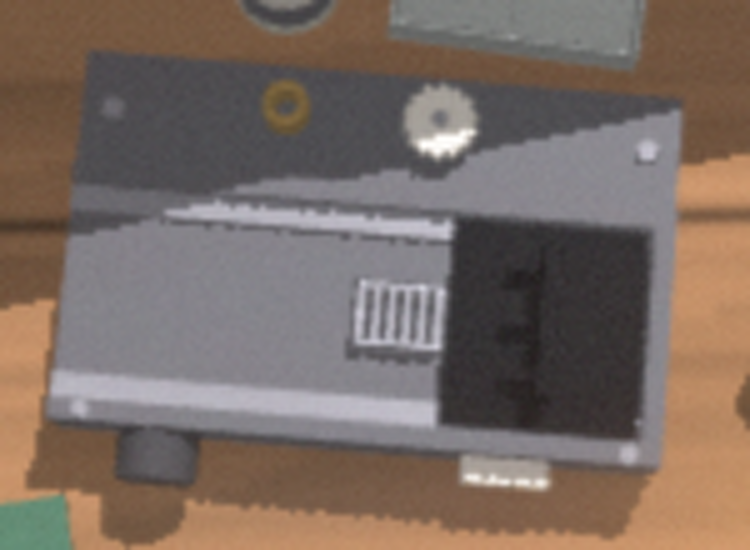

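The unit's yaw is about -5.65° and its origin is about (0.593, 0.0455). That puts the tab at about (0.591, 0.029) and the rib at about (0.585, -0.037). First move: travel to above the tab with the jaw shut.

>>> send_rows(steps=[{"translation": [-3.0,-2.3,0],"delta_rot": [0,0,0.08],"jaw": 0},{"translation": [-6.5,-5.0,0],"delta_rot": [0,0,0.17],"jaw": 0},{"translation": [-10,-7.6,0],"delta_rot": [0,0,0.26],"jaw": 0},{"translation": [-13.5,-10.2,0],"delta_rot": [0,0,0.35],"jaw": 0},{"translation": [-17,-12.9,0],"delta_rot": [0,0,0.44],"jaw": 0},{"translation": [-20.5,-15.5,0],"delta_rot": [0,0,0.53],"jaw": 0},{"translation": [-24,-18.2,0],"delta_rot": [0,0,0.62],"jaw": 0},{"translation": [-27.5,-20.8,0],"delta_rot": [0,0,0.68],"jaw": 0}])

```text
time: 0.9
tool_pos: [0.3866, 0.3151, 0.2449]
tool_rot: [-0.0, 0.472, 0.881, -0.0]
contact_force: [0.9, 1.0, -0.6]
gripper_width: -0.001
grasp_force: 0.0
```

```bash
cat >> h.py <<'E'
th=np.deg2rad(-5.65); UX=np.array([np.cos(th),np.sin(th),0]);UY=np.array([-np.sin(th),np.cos(th),0]);O=np.array([.5932,.0455,0])
def U(p): d=np.asarray(p)-O; return np.array([d@UX,d@UY,d[2]])*1e3
def to(ux,uy,z):
    s=state();q=s["tool_rot"];r=R.from_quat([q[1],q[2],q[3],q[0]])
    T=R.from_matrix(np.stack([UY*0+np.cross(UX,[0,0,-1]),UX,[0,0,-1]],1))
    print("t",s["time"],"unit mm",U(s["tool_pos"]).round(1),"F",np.round(s["contact_force"],1),"w",s["gripper_width"])
    g=O+UX*ux/1e3+UY*uy/1e3+[0,0,z/1e3]
    print("shift cm",(r.inv().apply(g-s["tool_pos"])*100).round(2),"rot",(r.inv()*T).as_rotvec().round(3),"ux uy uz in tool",[r.inv().apply(v).round(3).tolist() for v in(UX,UY)])
E
python3 -c "
from h import *
to(0,-16,244)"
```

```text
t 0.9 unit mm [-232.1  247.9  244.9] F [ 0.9  1.  -0.6] w -0.0007284535275981945
shift cm [-35.13   1.25   0.09] rot [-0.     0.     0.686] ux uy uz in tool [[-0.633, 0.774, -0.0], [0.774, 0.633, -0.0]]
```

>>> send_rows(steps=[{"translation": [-4.0,0.1,0],"delta_rot": [0,0,0.09],"jaw": 0},{"translation": [-8.5,0.3,0],"delta_rot": [0,0,0.18],"jaw": 0},{"translation": [-13,0.5,0],"delta_rot": [0,0,0.28],"jaw": 0},{"translation": [-17.5,0.6,0.5],"delta_rot": [0,0,0.38],"jaw": 0},{"translation": [-22,0.8,2],"delta_rot": [0,0,0.48],"jaw": 0},{"translation": [-26.5,1.0,4],"delta_rot": [0,0,0.58],"jaw": 0},{"translation": [-31,1.1,6],"delta_rot": [0,0,0.66],"jaw": 0},{"translation": [-35.1,1.25,8],"delta_rot": [0,0,0.686],"jaw": 0}])

```text
time: 1.7
tool_pos: [0.5925, 0.0301, 0.1641]
tool_rot: [-0.0, 0.741, 0.671, -0.0]
contact_force: [0.5, 0.4, 0.4]
gripper_width: 0.0
grasp_force: 0.0
```

```bash
python3 -c "
from h import *
to(0,-15,75)
f=grab_frame('wrist');cv2.imwrite('pics/w1.png',f['pixels']);np.savez('w.npz',**f)
"
```

```text
t 1.7 unit mm [  0.8 -15.4 164.1] F [0.5 0.4 0.4] w 0.0003805595563422342
shift cm [ 0.04 -0.08  8.91] rot [-0.  0. -0.] ux uy uz in tool [[0.0, 1.0, -0.0], [1.0, -0.0, -0.0]]
```

View pics/w1.png

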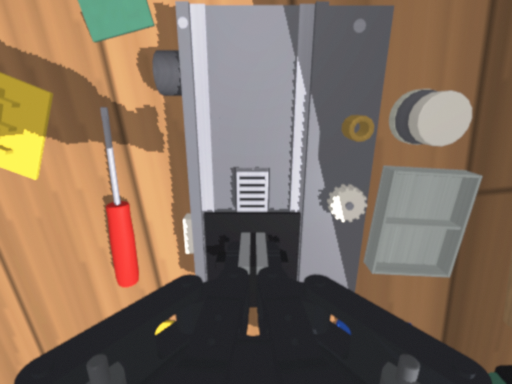

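The wrist view shows the tab at columns 237-269, rows 169-212, with the cover's edge at row 212. The shut fingers are at (252,255), nearer the camera. I'll check the tab and the walls in unit coordinates from this view.

```bash
python3 -c "
from h import *
f=dict(np.load('w.npz'));M=cv2.Rodrigues(f['rvec'].astype(float))[0];c=-M.T@f['tvec'].ravel()
def ray(u,v,z):
    d=M.T@np.array([(u-f['cx'])/f['fx'],(v-f['cy'])/f['fy'],1]);return U(c+d*(z-c[2])/d[2]).round(1)
print(f['tvec'],c)
for n,u,v,z in(('tabTL',236,169,.044),('tabTR',270,169,.044),('tabBL',236,212,.044),('tabBR',270,212,.044),('covL',203,212,.043),('covR',300,212,.043),('endL',178,4,.044),('endR',392,6,.035)):print(n,ray(u,v,z))
"
```

```text
[-0.58757482  0.06957329  0.32995715] [0.60160699 0.10863329 0.29193179]
tabTL [-13.6   7.   44. ]
tabTR [17.9  7.  44. ]
tabBL [-14.4 -35.7  44. ]
tabBR [ 18.7 -35.7  44. ]
covL [-46.7 -36.1  43. ]
covR [ 48.  -36.1  43. ]
endL [-56.2 138.2  44. ]
endR [114.4 139.4  35. ]
```

>>> send_rows(steps=[{"translation": [0.1,0.03,3],"delta_rot": [0,0,0],"jaw": 0},{"translation": [0.1,0.03,6],"delta_rot": [0,0,0],"jaw": 0},{"translation": [0.1,0.03,8.5],"delta_rot": [0,0,0],"jaw": 0},{"translation": [0.1,0.03,9.8],"delta_rot": [0,0,0],"jaw": 0},{"translation": [0.1,0.03,10.2],"delta_rot": [0,0,0],"jaw": 0},{"translation": [0.1,0.03,10.5],"delta_rot": [0,0,0],"jaw": 0},{"translation": [0.1,0.03,10.7],"delta_rot": [0,0,0],"jaw": 0},{"translation": [0.1,0.03,10.9],"delta_rot": [0,0,0],"jaw": 0}])

```text
time: 2.55
tool_pos: [0.5933, 0.033, 0.0578]
tool_rot: [0.001, 0.74, 0.672, 0.001]
contact_force: [1.0, -0.9, 4.4]
gripper_width: -0.001
grasp_force: 2.6
```

>>> send_rows(steps=[{"translation": [0,0,0.15],"delta_rot": [0,0,0],"jaw": 0},{"translation": [0,0,0.3],"delta_rot": [0,0,0],"jaw": 0},{"translation": [0,0,0.45],"delta_rot": [0,0,0],"jaw": 0},{"translation": [0,0,0.55],"delta_rot": [0,0,0],"jaw": 0},{"translation": [0,0,0.65],"delta_rot": [0,0,0],"jaw": 0},{"translation": [0,0,0.7],"delta_rot": [0,0,0],"jaw": 0},{"translation": [0,0,0.75],"delta_rot": [0,0,0],"jaw": 0},{"translation": [0,0,0.75],"delta_rot": [0,0,0],"jaw": 0}])

```text
time: 3.35
tool_pos: [0.5934, 0.0331, 0.0508]
tool_rot: [0.001, 0.74, 0.672, 0.001]
contact_force: [-1.9, -0.1, 5.9]
gripper_width: -0.003
grasp_force: 2.6
```

```bash
python3 -c "
from h import *
to(0,-15,49)"
```

```text
t 3.35 unit mm [  1.4 -12.4  50.8] F [-1.9 -0.1  5.9] w -0.002855394308131836
shift cm [-0.26 -0.14  0.18] rot [ 0.002 -0.     0.003] ux uy uz in tool [[-0.003, 1.0, 0.002], [1.0, 0.003, 0.0]]
```

Force is steady at 6 N and the tab is still travelling. I'll keep going until it bottoms.

>>> send_rows(steps=[{"translation": [0,0,0.05],"delta_rot": [0,0,0],"jaw": 0},{"translation": [0,0,0.1],"delta_rot": [0,0,0],"jaw": 0},{"translation": [0,0,0.15],"delta_rot": [0,0,0],"jaw": 0},{"translation": [0,0,0.2],"delta_rot": [0,0,0],"jaw": 0},{"translation": [0,0,0.25],"delta_rot": [0,0,0],"jaw": 0},{"translation": [0,0,0.25],"delta_rot": [0,0,0],"jaw": 0},{"translation": [0,0,0.25],"delta_rot": [0,0,0],"jaw": 0},{"translation": [0,0,0.25],"delta_rot": [0,0,0],"jaw": 0}])

```text
time: 4.15
tool_pos: [0.5934, 0.033, 0.049]
tool_rot: [0.001, 0.74, 0.672, 0.001]
contact_force: [-3.3, 0.7, 8.4]
gripper_width: 0.001
grasp_force: 4.5
```

>>> send_rows(steps=[{"translation": [0,0,0.03],"delta_rot": [0,0,0],"jaw": 0},{"translation": [0,0,0.06],"delta_rot": [0,0,0],"jaw": 0},{"translation": [0,0,0.09],"delta_rot": [0,0,0],"jaw": 0},{"translation": [0,0,0.09],"delta_rot": [0,0,0],"jaw": 0},{"translation": [0,0,0.09],"delta_rot": [0,0,0],"jaw": 0},{"translation": [0,0,0.09],"delta_rot": [0,0,0],"jaw": 0},{"translation": [0,0,0.09],"delta_rot": [0,0,0],"jaw": 0},{"translation": [0,0,0.09],"delta_rot": [0,0,0],"jaw": 0}])

```text
time: 4.95
tool_pos: [0.5935, 0.0331, 0.0489]
tool_rot: [0.001, 0.74, 0.672, 0.001]
contact_force: [-4.9, -0.7, 12.7]
gripper_width: 0.002
grasp_force: 6.6
```

The tab has bottomed: force rose to 12.7 N with no further travel. Next I'll lift and go behind the rib.

>>> send_rows(steps=[{"translation": [0,0,-2],"delta_rot": [0,0,0],"jaw": 0},{"translation": [0,0,-4.5],"delta_rot": [0,0,0],"jaw": 0},{"translation": [-0.5,0,-6.5],"delta_rot": [0,0,0],"jaw": 0},{"translation": [-3,-0.1,-7],"delta_rot": [0,0,0],"jaw": 0},{"translation": [-6,-0.1,-7],"delta_rot": [0,0,0],"jaw": 0},{"translation": [-8.5,-0.1,-7],"delta_rot": [0,0,0],"jaw": 0},{"translation": [-9.5,-0.1,-7],"delta_rot": [0,0,0],"jaw": 0},{"translation": [-9.5,-0.1,-7],"delta_rot": [0,0,0],"jaw": 0}])

```text
time: 5.75
tool_pos: [0.5823, -0.0623, 0.1158]
tool_rot: [0.0, 0.741, 0.672, 0.0]
contact_force: [-1.0, 1.0, -0.2]
gripper_width: 0.005
grasp_force: 0.0
```

```bash
python3 - <<'E'
from h import *
to(0.5,-107.5,66)
f=grab_frame("wrist");cv2.imwrite("pics/w2.png",f["pixels"])
P=pts(f);u=np.einsum('...k,kj->...j',P-O,np.stack([UX,UY,[0,0,1]],1))*1e3
q=u[(abs(u[...,0]-2)<10)&(abs(u[...,1]+14)<14)];print("tab z",np.nanmedian(q[:,2]),len(q))
q=u[(abs(u[...,0]-28)<7)&(abs(u[...,1]+10)<20)];print("floor z",np.nanmedian(q[:,2]))
E
```

```text
t 5.75 unit mm [  -0.3 -108.4  115.8] F [-1.   1.  -0.2] w 0.005318317790273007
shift cm [0.08 0.07 4.98] rot [ 0.001 -0.     0.001] ux uy uz in tool [[-0.001, 1.0, 0.001], [1.0, 0.001, 0.0]]
tab z 34.543140969240106 1183
floor z 34.2729482259097
```

View pics/w2.png

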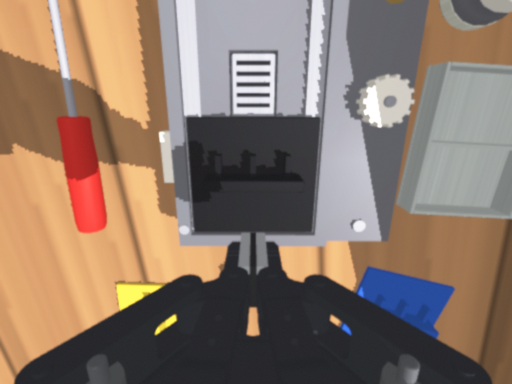

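The view shows the tab (232-276, 52-115) flush with the floor. The cover (188-320, 116-234) is still seated, with its rib at row ~180. I'll descend behind the rib, then push.

>>> send_rows(steps=[{"translation": [0.1,0.1,1],"delta_rot": [0,0,0],"jaw": 0},{"translation": [0.1,0.1,2.5],"delta_rot": [0,0,0],"jaw": 0},{"translation": [0.1,0.1,3.8],"delta_rot": [0,0,0],"jaw": 0},{"translation": [0.1,0.1,4.6],"delta_rot": [0,0,0],"jaw": 0},{"translation": [0.1,0.1,5.0],"delta_rot": [0,0,0],"jaw": 0},{"translation": [0.1,0.1,5.1],"delta_rot": [0,0,0],"jaw": 0},{"translation": [0.1,0.1,5.1],"delta_rot": [0,0,0],"jaw": 0},{"translation": [0.1,0.1,5.1],"delta_rot": [0,0,0],"jaw": 0}])

```text
time: 6.6
tool_pos: [0.5838, -0.0607, 0.0651]
tool_rot: [0.001, 0.74, 0.672, 0.0]
contact_force: [-0.1, 0.2, -0.0]
gripper_width: -0.0
grasp_force: 0.0
```

```bash
python3 -c "
from h import *
to(0.5,-98,65)"
```

```text
t 6.6 unit mm [   1.1 -106.6   65.1] F [-0.1  0.2 -0. ] w -0.00011696847109539342
shift cm [ 0.86 -0.06  0.01] rot [0.001 0.    0.003] ux uy uz in tool [[-0.003, 1.0, 0.001], [1.0, 0.003, -0.0]]
```

>>> send_rows(steps=[{"translation": [0.3,0,0],"delta_rot": [0,0,0],"jaw": 0},{"translation": [0.6,0,0],"delta_rot": [0,0,0],"jaw": 0},{"translation": [0.9,0,0],"delta_rot": [0,0,0],"jaw": 0},{"translation": [1.2,0,0],"delta_rot": [0,0,0],"jaw": 0},{"translation": [1.5,0,0],"delta_rot": [0,0,0],"jaw": 0},{"translation": [1.8,0,0],"delta_rot": [0,0,0],"jaw": 0},{"translation": [2.1,0,0],"delta_rot": [0,0,0],"jaw": 0},{"translation": [2.4,0,0],"delta_rot": [0,0,0],"jaw": 0}])

```text
time: 7.4
tool_pos: [0.5857, -0.0365, 0.0645]
tool_rot: [0.0, 0.74, 0.672, 0.0]
contact_force: [-0.7, -1.5, 2.8]
gripper_width: 0.002
grasp_force: 0.7
```

>>> send_rows(steps=[{"translation": [0.4,0,-0.05],"delta_rot": [0,0,0],"jaw": 0},{"translation": [0.8,0,-0.05],"delta_rot": [0,0,0],"jaw": 0},{"translation": [1.2,0,-0.05],"delta_rot": [0,0,0],"jaw": 0},{"translation": [1.6,0,-0.05],"delta_rot": [0,0,0],"jaw": 0},{"translation": [2.0,0,-0.05],"delta_rot": [0,0,0],"jaw": 0},{"translation": [2.4,0,-0.05],"delta_rot": [0,0,0],"jaw": 0},{"translation": [2.8,0,-0.05],"delta_rot": [0,0,0],"jaw": 0},{"translation": [3.2,0,-0.05],"delta_rot": [0,0,0],"jaw": 0}])

```text
time: 8.2
tool_pos: [0.5886, -0.0044, 0.0649]
tool_rot: [-0.0, 0.74, 0.672, -0.0]
contact_force: [0.5, -0.1, -1.0]
gripper_width: 0.001
grasp_force: 0.2
```

```bash
python3 -c "
from h import *
to(0.5,22,65)
f=grab_frame('wrist');cv2.imwrite('pics/w3.png',f['pixels'])"
```

```text
t 8.2 unit mm [  0.3 -50.1  64.9] F [ 0.5 -0.1 -1. ] w 0.0012835455522726723
shift cm [ 7.21  0.03 -0.01] rot [-0.    -0.     0.003] ux uy uz in tool [[-0.003, 1.0, -0.0], [1.0, 0.003, 0.0]]
```

View pics/w3.png

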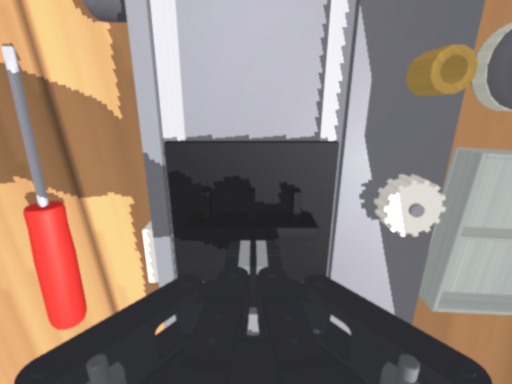

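The cover (165-337, 142-280) is moving straight along the rails and now lies over the tab. 72 mm remains.

>>> send_rows(steps=[{"translation": [0.4,0,0],"delta_rot": [0,0,0],"jaw": 0},{"translation": [0.8,0,0],"delta_rot": [0,0,0],"jaw": 0},{"translation": [1.2,0,0],"delta_rot": [0,0,0],"jaw": 0},{"translation": [1.6,0,0],"delta_rot": [0,0,0],"jaw": 0},{"translation": [2.0,0,0],"delta_rot": [0,0,0],"jaw": 0},{"translation": [2.4,0,0],"delta_rot": [0,0,0],"jaw": 0},{"translation": [2.8,0,0],"delta_rot": [0,0,0],"jaw": 0},{"translation": [3.2,0,0],"delta_rot": [0,0,0],"jaw": 0}])

```text
time: 9.05
tool_pos: [0.5917, 0.0274, 0.0649]
tool_rot: [0.0, 0.74, 0.672, -0.0]
contact_force: [-0.9, -0.7, -0.8]
gripper_width: -0.004
grasp_force: 0.3
```

>>> send_rows(steps=[{"translation": [0.4,0,0],"delta_rot": [0,0,0],"jaw": 0},{"translation": [0.9,0,0],"delta_rot": [0,0,0],"jaw": 0},{"translation": [1.5,0,0],"delta_rot": [0,0,0],"jaw": 0},{"translation": [2.1,0,0],"delta_rot": [0,0,0],"jaw": 0},{"translation": [2.8,0,0],"delta_rot": [0,0,0],"jaw": 0},{"translation": [3.4,0,0],"delta_rot": [0,0,0],"jaw": 0},{"translation": [3.8,0,0],"delta_rot": [0,0,0],"jaw": 0},{"translation": [4.0,0,0],"delta_rot": [0,0,0],"jaw": 0}])

```text
time: 9.85
tool_pos: [0.5956, 0.0674, 0.0649]
tool_rot: [0.0, 0.74, 0.673, -0.0]
contact_force: [0.4, -0.6, 0.7]
gripper_width: 0.0
grasp_force: 0.5
```

>>> send_rows(steps=[{"translation": [-0.2,0,0],"delta_rot": [0,0,0],"jaw": 0},{"translation": [-0.7,0,0],"delta_rot": [0,0,0],"jaw": 0},{"translation": [-1.2,0,-0.5],"delta_rot": [0,0,0],"jaw": 0},{"translation": [-1.2,0,-3],"delta_rot": [0,0,0],"jaw": 0},{"translation": [-1.2,0,-6],"delta_rot": [0,0,0],"jaw": 0},{"translation": [-2,0,-9],"delta_rot": [0,0,0],"jaw": 0},{"translation": [-4,0,-12],"delta_rot": [0,0,0],"jaw": 0},{"translation": [-6,0,-14],"delta_rot": [0,0,0],"jaw": 0}])

```text
time: 10.65
tool_pos: [0.5905, 0.0062, 0.2082]
tool_rot: [0.001, 0.74, 0.672, 0.001]
contact_force: [-0.0, -0.3, 0.2]
gripper_width: -0.001
grasp_force: 0.0
```

```bash
python3 - <<'E'
from h import *
to(0,0,65)
f=grab_frame("wrist");cv2.imwrite("pics/w4.png",f["pixels"])
P=pts(f);u=(P-O)@np.stack([UX,UY,[0,0,1]],1)*1e3
m=(f["pixels"].max(2)<50)&(u[...,2]>38)&(u[...,2]<48)&(abs(u[...,0])<52)
q=u[m];print(len(q),np.percentile(q,[1,50,99],axis=0).round(1))
E
```

```text
t 10.65 unit mm [  1.2 -39.4 208.2] F [-0.  -0.3  0.2] w -0.0008371176810501892
shift cm [ 3.94 -0.16 14.32] rot [0.004 0.    0.003] ux uy uz in tool [[-0.003, 1.0, 0.004], [1.0, 0.003, -0.0]]
1358 [[-45.1  -4.5  40.7]
 [-25.7  41.3  42.3]
 [ 29.1  59.2  44.6]]
```

View pics/w4.png

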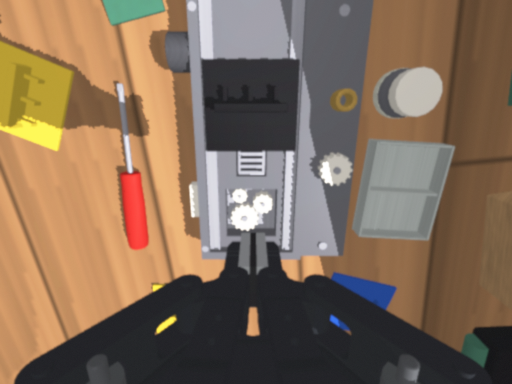

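The cover (203-299, 58-151) lies flat and square on the rails. The gear opening (228-277, 188-233) is bare, the tab is down, and the bystanders in view haven't moved.

```bash
python3 -c "
from plant import *
print(job_done())"
```

```text
the job is handed in; nothing more can be done
None
```

I pressed the snap tab fully in and slid the black cover about 119 mm along its rails; it now lies flat with the gear opening wholly bare, and I handed the job in at about 10.7 s.

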